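Move the hanging sample carrier to the notched saddle

ROBOT

A 7-joint arm with a two-finger parallel gripper is mounted at the origin on the work surface. World frame = base frame: x ahead of the robot, y to its left, z up, the work surface at z = 0. Lengths are in m, angles in rad, forces in N, time in s.
With the tool pointing down it reaches from about 0.425 to 1.025 m from the base axis. Payload 9.4 kg.
Tool frame: the origin (TCP) lies midway between the tips of the shut fingers; the grasp point (between the pads) lies 19 mm behind it; z points along the fingers, y is the direction in which the jaws open and shut (so a half turn about z gives the same grasp; the last joint's range is limited). The gripper opens to 85 mm and grips with 20 to 120 N. Pads are 22 mm wide; open, the fingers measure 114 mm over their backs; the gripper's body (76 mm by 85 mm) begins 54 mm behind the grasp point. The pads swing forward as they close: fully open they stand 13 mm farther back than shut.
Start: joints at [1.063, 0.599, -0.003, 1.599, 0.002, 0.943, -0.08], TCP at [0.303, -0.659, 0.195] pointing down, gripper open.
Joint ranges: [-2.57, 2.57], [-0.35, 1.97], [-1.29, 1.29], [0.11, 2.56], [-1.05, 4.19], [0.11, 1.86], [-2.63, 2.63]. Speed limits (rad/s): [2.22, 2.22, 3.01, 3.01, 3.14, 3.14, 3.14].

INTERFACE

Orientations are given as a unit quaternion [x, y, z, w].
In Python, from cell import r gives the robot as it stands.
- The arm moves only by the tool apply_moves, never from a script. Its argument "motion" is a list of rows, each a list of 3 entries, a list of its own where there are three numbers: the shift along the tool's x, y, z in units of 25 cm (1.0 is 25 cm), then the turn, a rotation vector about the tool's x, y, z in units of 180 degrees (1.0 is 180 degrees), then the opening, from 0 (shut) to 1 (fully open). A call has exactly 8 rows; each row is the pose to reach, as a shift and turn from the pose measured when the call began, along the tool's axes at that moment, turning the shorter way round; what a row does not reach only later rows make up. A row lasts 1/8 s, in which the tool goes at most 62.5 mm and 10.7 degrees, less where a joint would pass 70% of its speed; a pose out of reach is approached as far as the arm can. A call with a number of a shift or a turn outside -1 to 1 is refused whole. A call with a gripper value outside its range is refused whole. The fingers move at their own pace and stop on an object; "squeeze" is the grip in N (left out, the last holds). Time passes only in rows, so rows that repeat a pose let the fingers close, or fill a call up. It gives the time, the measured TCP pose, the force and the opening at its end, in the units of the state.
- r.state(): the state, without advancing time (a new reading comes with each control period).
- r.capture(name): name is "scene" or "top"; returns a dict with "color" (480x640x3 uint8, red, green, blue), "vfov" (degrees; the focal length in pixels is half the picture's height over the tangent of half this angle, whatever the lens; pixels are square), "cx", "cy" (the principal point, pixels), "world_from_camera" (4x4, takes a point from camera to world coordinates). Camera axes: x right, y down, z forward; pixel columns grow to the right and rows downward; lengths in m; the calibration is good to about 2 mm. A picture is of the moment at which its call begins. There is no depth.
- r.close_job(): hands the job in, once; it reports no verdict.
Trained networks look in a picture, given as the dict that the camera call returned (one of the last four; its "shot" number tells which), for a name from the list of things; names that differ only in an ending like _2 or _b are one class to them, and where a whole thing is asked for, a point or a joint stands for the part that bears it (a point fixed in the world has none). Each returns a list of dicts, best first, with "conf" (0 to 1); they miss things now and then, are a little off and sometimes report something else, mostly with a low value. They report only what shows in the picture. A call takes as long as a camera call. They do not tell look-alikes from the thing itself.
- r.recognise(picture, name): "uv" ([column, row] in pixels, amid what is visible of it).
- r.trace(picture, name): "mask" (480x640 bool, what is visible of it) and "uv" ([column, row] in pixels, amid what is visible of it).
The state is a dict: "time_s": time; "joints": joint angles; "dq": joint speeds; "tau": joint torques, N m; "ee_pos": TCP position; "orientation": TCP orientation; "contact_force": force on the tool from outside, world axes, zero at the start; "wrist_torque": the same for the moment, N m; "opening": opening from 0.0 (shut) to 1.0 (fully open).
Only numpy, scipy, OpenCV 4.12 (cv2) and the standard library are available. Lean on these libraries where they do the work, as an engineer would, in place of code of your own. Each camera call takes 0.05 s, during which the arm holds its last target. There are 200 camera calls.

TASK

On the optics breadboard, lift the hanging sample carrier off the plain arm and hang it on the other stand, with its cross-bar dropped home in the notch of the saddle sleeve. Carry it over level, with the sample disc staying in its tray, without setting it down anywhere on the way, and leave the lens mount and mirror mount standing where they are.

Things in the scene. Friction and masses are not known exactly. Their poses are not given: they have to be found in the camera images.
- carrier: Hanging sample carrier, 0.2-0.42 kg. Origin: centre of the tray's underside; z up, y along its cross-bar. Aluminium tray 76 (x) by 80 (y) mm, 14 high, walls 3; two steel uprights, 6 mm thick, at y = -37 and +37 rise to a cross-bar. The bail so formed encloses the arm it hangs on: it comes off or on only over the arm's free end. At the start it hangs 70-105 mm from the plain stand's post axis.
- bail (a point): Middle of the carrier's straight round steel cross-bar, on its axis, 120 mm above the carrier's origin. The bar is 6 mm in diameter and runs along the carrier's y.
- grip (a point): Where to pinch the carrier: on the axis of its square black grip post, 162 mm above the carrier's origin. The post is 16 by 16 mm, stands on the middle of the cross-bar and reaches from 123 to 183 mm above the carrier's origin.
- sample: Loose brass sample disc, 44 mm diameter, 13 high, about 50 g, lying in the carrier's tray. Origin: centre of its underside.
- plain_stand: Fixed stand the carrier hangs on first. Origin: centre of its foot's underside; z up. Foot 75 by 60 mm; 25 mm post on the z axis, clamp 36 by 36 around it, all up to 198. A flat steel arm, 12 wide, 10 thick, runs from the post along the stand's -x, bare top 185 above the origin; at its free end, x = -150 to -156, an upturned lip reaches up to 203.
- saddle_stand: Fixed stand to hang the carrier on. Origin, axes, foot, post, arm and lip as on the plain stand, but an aluminium saddle sleeve, 76 mm long along the arm and 18 wide, is clamped on the arm, its flat top 195 above the origin. See its notch under saddle_mid.
- saddle_mid (a point): Fixed point of the saddle stand at x = -90, y = 0, z = 190 mm. The sleeve has one straight-walled notch across its middle, 11 mm wide along the arm, floor 187 above the stand's origin: bar axis 190 when home, 198 on the flat top. The sleeve sits elsewhere each time: notch middle up to 16 mm either way from this point along the arm, not measured: feel for it or look. It holds firm under 25 N.
- lens_mount: Bystander: loose lens mount on a post, foot 60 by 50 mm, black ring up to 121 mm high, standing on the breadboard between the two stands. Origin: centre of its foot's underside.
- mirror_mount: Bystander: loose mirror mount on a post, foot 60 by 50 mm, square black head up to 124 mm high, standing at the +y side of the breadboard. Origin: centre of its foot's underside.
- board: Fixed black breadboard, 620 by 920 mm, 12 thick, top 12 mm above the table; the stands stand on it. Origin: centre of its underside. Low loose things (a stage up to 42 mm above the table, a screwdriver, a dish, a ring, a bin up to 47 mm) lie about on it.
There are look-alikes about, which are no part of the job. Leave any purple look-alike of the carrier alone. Several things have the shape of the sample; the one meant has the colours described above.

How it is judged:
On the way:
1. the carrier is held by the gripper, clear of the plain arm and beyond its free end (contact force between carrier and plain_stand below 0.05 N and contact force between the fingers and carrier above 1 N and x of bail in the frame of plain_stand below -0.16 m), for 0.2 s.
At the end, for the whole second after the job is handed in: The carrier hangs by its cross-bar home in the saddle's notch: bar axis 186 to 193.5 mm above the stand's origin, in the notch's range along the arm, middle within 25 mm of the arm; level within 0.2 rad, slower than 0.06 m/s, the sample disc in its tray within 35 mm of the centre (z of bail in the frame of saddle_stand between 0.186 and 0.1935 m and x of bail in the frame of saddle_stand between -0.112 and -0.068 m and y of bail in the frame of saddle_stand between -0.025 and 0.025 m and contact force between carrier and saddle_stand above 0.5 N and angle between carrier's own z axis and vertical below 0.2 rad and linear speed of carrier below 0.06 m/s and horizontal distance between sample and carrier below 0.035 m and z of sample in the frame of carrier between 0 and 0.012 m); the robot touches nothing.
It fails at once if the carrier is tipped by more than 0.45 rad (angle between carrier's own z axis and vertical above 0.45 rad).
It fails at once if the carrier is set down or lowered to less than 52 mm above the table (height (world z) of carrier below 0.052 m).
It fails at once if the sample disc leaves the tray (distance between sample and carrier above 0.05 m).
It fails at once if the lens mount is displaced by more than 20 mm or tipped (distance of lens_mount from where it was at the start of the episode above 0.02 m or angle between lens_mount's own z axis and vertical above 0.4 rad).
It fails at once if the mirror mount is displaced by more than 20 mm or tipped (distance of mirror_mount from where it was at the start of the episode above 0.02 m or angle between mirror_mount's own z axis and vertical above 0.4 rad).
It also fails if it takes over 58 s, if anything falls off the work surface, if the arm or the gripper's body presses on something with over 40 N, if the wrist force passes 120 N, or if a joint passes its speed limit or range.

## Working session

There is one attempt and no reset: what is moved stays moved. The work goes in short steps, Python scripts to look and compute and a tool call to move; the robot and the scene stay as the last step left them, time stands still between calls to the robot, and variables do not carry over. Pictures are saved under pics/ and viewed, about 8 in all and at most 12, crops included, and the job is handed in when it is done.

Besides the shell and the picture viewer there is one more tool, called after ">>>" by a JSON object that holds its "api" and its "payload", one argument or row to a line. apply_moves: Moves the arm, as the interface text tells. Shifts and turns lie within -1 to 1; 1 stands for 25 cm of shift or 180 degrees of turn. Its arguments: {"type":"object","properties":{"motion":{"type":"array","items":{"type":"array"}},"squeeze":{"type":"number"}},"required":["motion"]}

```bash
mkdir -p pics
cat > h.py <<'E'
import numpy as np, cv2
from cell import r
def ray(p,uv):
    f=240/np.tan(np.radians(p["vfov"])/2); T=np.array(p["world_from_camera"])
    d=T[:3,:3]@np.array([(uv[0]-p["cx"])/f,(uv[1]-p["cy"])/f,1.]); return T[:3,3],d
def atz(p,uv,z):
    o,d=ray(p,uv); return o+d*(z-o[2])/d[2]
def proj(p,X):
    f=240/np.tan(np.radians(p["vfov"])/2); T=np.linalg.inv(np.array(p["world_from_camera"]))
    c=T[:3,:3]@np.array(X)+T[:3,3]; return np.array([p["cx"]+f*c[0]/c[2],p["cy"]+f*c[1]/c[2]])
def tri(p,u,q,v):
    o,d=ray(p,u);o2,d2=ray(q,v);d/=np.linalg.norm(d);d2/=np.linalg.norm(d2)
    s=np.linalg.lstsq(np.c_[d,-d2],o2-o,rcond=None)[0]
    a,b=o+s[0]*d,o2+s[1]*d2; return (a+b)/2,np.linalg.norm(a-b)
def save(p,n,crop=None,k=1):
    im=p["color"][...,::-1]
    if crop: a,b,c,d=crop; im=im[b:d,a:c]
    cv2.imwrite("pics/"+n,cv2.resize(im,None,fx=k,fy=k,interpolation=cv2.INTER_CUBIC))
E
python3 - <<'E'
from h import *
for c in("scene","top"):
    p=r.capture(c); save(p,c+"0.png"); T=np.array(p["world_from_camera"]); print(c,p["vfov"],T.round(3).tolist())
    for n in("carrier","bail","grip","sample","plain_stand","saddle_stand","lens_mount","mirror_mount"):
        print(n,[(np.round(d["uv"],1).tolist(),round(d["conf"],2)) for d in r.recognise(p,n)][:4])
print(r.state())
E
```

```text
scene 56.22596067165802 [[-0.624, 0.615, -0.482, 0.954], [0.781, 0.483, -0.396, 0.535], [-0.011, -0.624, -0.781, 0.905], [0.0, 0.0, 0.0, 1.0]]
carrier [([282.9, 286.2], 0.57), ([517.2, 314.0], 0.57)]
bail [([284.4, 287.4], 0.67), ([515.5, 312.7], 0.58)]
grip [([520.0, 311.2], 0.91), ([279.9, 286.2], 0.79)]
sample [([292.5, 292.2], 0.62), ([411.5, 228.3], 0.49)]
plain_stand [([257.4, 319.0], 0.95), ([292.9, 288.9], 0.32)]
saddle_stand [([138.2, 214.5], 0.55)]
lens_mount [([227.7, 278.5], 0.63)]
mirror_mount [([355.5, 366.8], 0.76)]
top 57.03601815425786 [[-0.015, -0.99, 0.143, 0.322], [-1.0, 0.015, 0.002, 0.139], [-0.005, -0.143, -0.99, 1.34], [0.0, 0.0, 0.0, 1.0]]
carrier [([179.8, 305.8], 0.97), ([309.3, 196.6], 0.93), ([246.9, 197.4], 0.63)]
bail [([247.1, 198.3], 0.73), ([178.1, 303.3], 0.71), ([314.5, 197.8], 0.66)]
grip [([177.4, 305.5], 0.89), ([315.5, 195.9], 0.59), ([449.8, 172.7], 0.29)]
sample [([283.5, 330.0], 0.69), ([307.3, 206.4], 0.6)]
plain_stand [([313.0, 173.0], 0.84)]
saddle_stand [([448.3, 172.9], 0.58)]
lens_mount [([359.9, 194.5], 0.91), ([311.7, 192.6], 0.18)]
mirror_mount [([246.1, 197.0], 0.75)]
{'time_s': 0.9, 'joints': array([ 1.06330094,  0.59925778, -0.00250349,  1.59939808,  0.00182061,
        0.94287411, -0.07982429]), 'dq': array([-3.78531114e-04, -6.57023068e-05, -4.36309132e-04, -2.54232376e-04,
        3.30753161e-04,  2.76346071e-04, -1.13074650e-03]), 'tau': array([-6.60933474e-04, -7.76198244e+01,  1.56316392e+00, -2.58386779e+01,
        1.24186889e-02,  1.97291120e-03,  1.82974139e-05]), 'ee_pos': array([ 0.30275085, -0.65877709,  0.1952059 ]), 'orientation': array([ 9.76890140e-01,  2.13742021e-01, -1.99135686e-05,  3.99580962e-05]), 'contact_force': array([-0.59164475,  0.89068358,  0.44938886]), 'wrist_torque': array([ 0.01735848, -0.01130501, -0.01064054]), 'opening': 0.9988278694048915}
```

View pics/scene0.png

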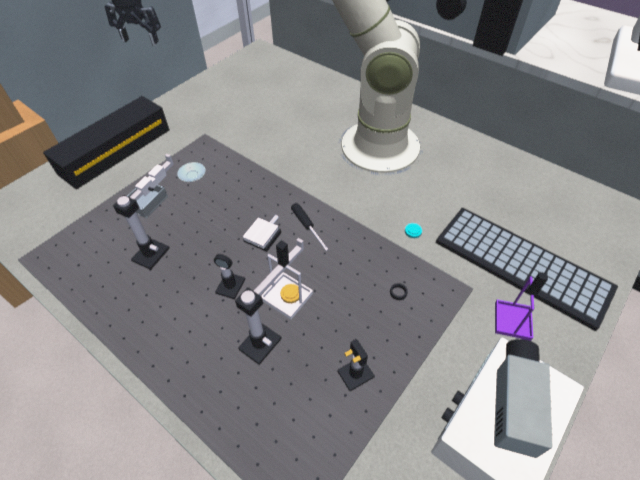

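View pics/top0.png

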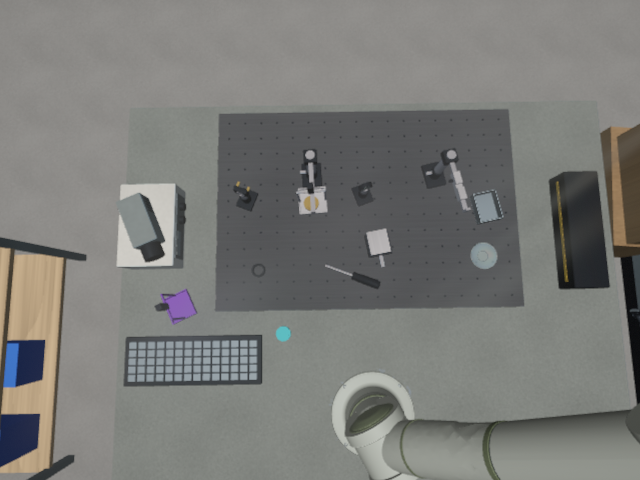

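Scene view: the silver carrier with the brass disc hangs at (283,285) on the plain stand (255,320). The saddle stand is at (140,225), lens mount at (229,275) and mirror mount at (355,368).

Candidates:
- **Carrier:** silver (283,286) or purple (517,314), which is a decoy. I choose the silver one.
- **Sample:** brass (290,293) or cyan (413,230), which is a decoy. I choose the brass one.

Next is a close crop to check both choices.

Run:
```python
from h import *
p=r.capture("scene");q=r.capture("top")
def c(p,x,y): return cv2.resize(p["color"][y-37:y+38,x-50:x+50][...,::-1],(400,300),interpolation=cv2.INTER_CUBIC)
cv2.imwrite("pics/m1.png",np.vstack([np.hstack([c(p,275,280),c(p,145,190)]),np.hstack([c(q,312,187),c(q,455,180)])]))
```

```text
(no output)
```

View pics/m1.png

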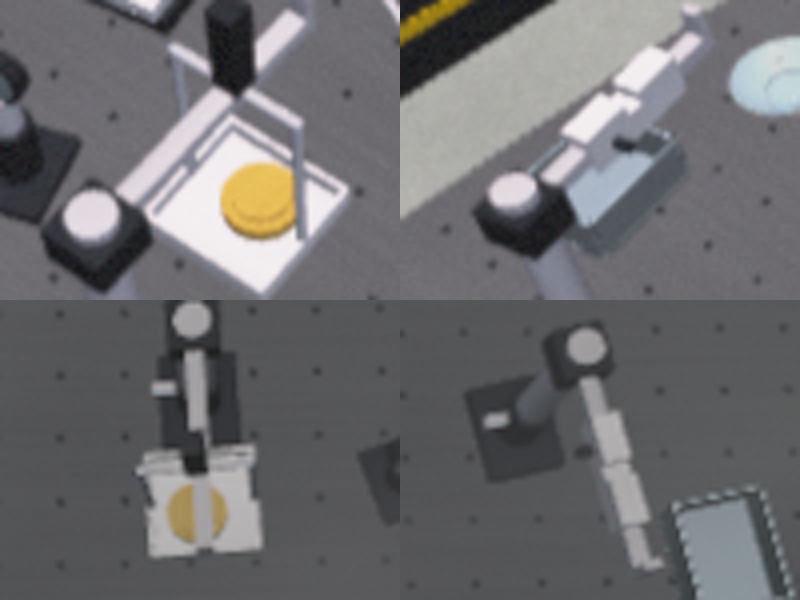

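The silver carrier with the brass disc is confirmed. The saddle notch shows near scene (149,178) and top (460,184). Now I'll triangulate.

Run:
```python
from h import *
p=r.capture("scene");q=r.capture("top")
def z(n,u,v,h): print(n,"scene",atz(p,u,h)[:2].round(4),"top",atz(q,v,h)[:2].round(4),"tri",tri(p,u,q,v)[0].round(4),round(tri(p,u,q,v)[1],4))
z("plaincap",(248,297.2),(310.3,155),.210)
z("saddlecap",(123.5,201.7),(451.8,154.3),.210)
z("saddlelip",(168.2,155.5),(467,208.8),.212)
z("notch",(149.5,178.2),(460,184.3),.205)
z("plainlip",(300.5,240),(313,206),.212)
z("griptop",(282.3,245),(310.7,184.5),.240)
# refine with colour masks: dump ends
def c(p,x,y,k=8): return cv2.resize(p["color"][y-25:y+25,x-33:x+33][...,::-1],(400,300),interpolation=cv2.INTER_CUBIC)
cv2.imwrite("pics/m2.png",np.vstack([np.hstack([c(p,285,260),c(p,150,178)]),np.hstack([c(q,312,190),c(q,460,185)])]))
```

```text
plaincap scene [0.7121 0.1684] top [0.7093 0.1668] tri [0.7107 0.1667 0.2063] 0.0005
saddlecap scene [ 0.7076 -0.2046] top [ 0.7051 -0.2088] tri [ 0.7063 -0.2098  0.2056] 0.0009
saddlelip scene [ 0.5543 -0.2432] top [ 0.5567 -0.2393] tri [ 0.5563 -0.2384  0.2158] 0.0011
notch scene [ 0.6257 -0.2241] top [ 0.6243 -0.2272] tri [ 0.6246 -0.2277  0.2022] 0.0011
plainlip scene [0.5554 0.1594] top [0.5704 0.1612] tri [0.5652 0.1638 0.2259] 0.0071
griptop scene [0.6016 0.1555] top [0.6205 0.1659] tri [0.6138 0.1665 0.2615] 0.0029
```

View pics/m2.png

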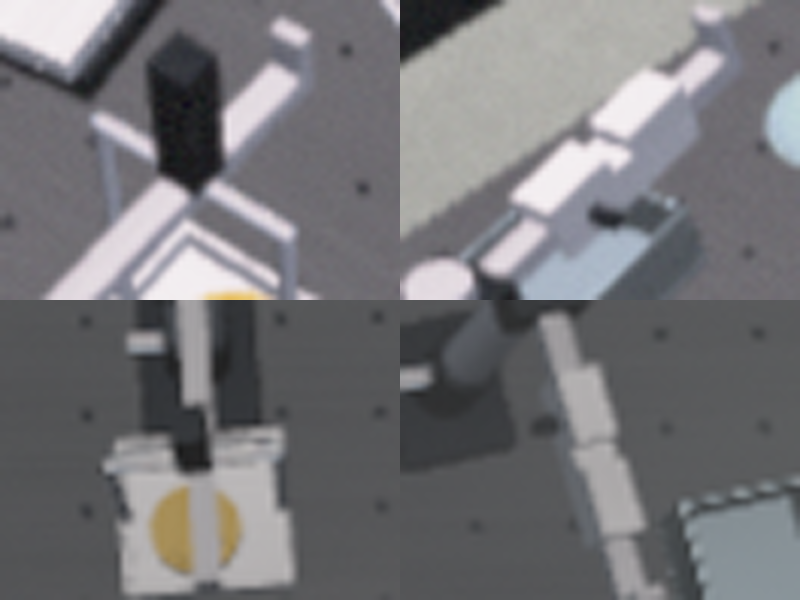

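The crop shows the grip top at scene (282.4,245) and top (310.7,184.7). The notch middle is at scene (150.2,177.2) and top (460,185).

Run:
```python
from h import *
p=r.capture("scene");q=r.capture("top")
S=lambda x,y,cx,cy:(cx-33+x/6.06,cy-25+y/6)
def z(n,u,v,h):
    if u: print(n,"scene",atz(p,u,h)[:2].round(4),end=' ')
    if v: print(n,"top",atz(q,v,h)[:2].round(4),end='')
    print()
z("grip",S(184,60,285,260),S(192,118,312,190),.263)
z("barL",S(97,120,285,260),S(111,164,312,190),.200)
z("barR",S(292,235,285,260),S(285,138,312,190),.200)
z("plainlip",S(291,31,285,260),None,.215)
z("plainarm near",None,S(194,5,312,190),.197)
z("plaincap",(248,297.2),(310.3,155),.210)
z("saddlecap",(123.5,201.7),(451.8,154.3),.210)
z("saddlelip",S(310,15,150,178),S(250,293,460,185),.215)
z("sleeve near",S(130,206,150,178),S(177,68,460,185),.207)
z("sleeve far",S(273,82,150,178),S(230,234,460,185),.207)
z("notch",S(203,146,150,178),S(204,147,460,185),.207)
for P in [(.6,.17,.2),(.6238,-.2265,.207)]: print(proj(p,P),proj(q,P))
```

```text
grip scene [0.6137 0.1687] grip top [0.6139 0.1654]
barL scene [0.6161 0.127 ] barL top [0.6106 0.2025]
barR scene [0.6115 0.2053] barR top [0.6212 0.1263]
plainlip scene [0.558  0.1605] 
plainarm near top [0.6836 0.1655]
plaincap scene [0.7121 0.1684] plaincap top [0.7093 0.1668]
saddlecap scene [ 0.7076 -0.2046] saddlecap top [ 0.7051 -0.2088]
saddlelip scene [ 0.5561 -0.2399] saddlelip top [ 0.5559 -0.2415]
sleeve near scene [ 0.6598 -0.2179] sleeve near top [ 0.6592 -0.2187]
sleeve far scene [ 0.585  -0.2298] sleeve far top [ 0.584  -0.2372]
notch scene [ 0.6235 -0.2224] notch top [ 0.6232 -0.2283]
[290.06252444 260.82386018] [309.64170576 196.05084584]
[149.24397056 176.62268019] [459.9621357  184.28944466]
```

```bash
cat >> h.py <<'E'
def plan(*targets):
    """world target (x,y,z,yaw_deg of tool x) -> shift/turn units from now (tool assumed near down)"""
    from scipy.spatial.transform import Rotation as R
    s=r.state(); A=R.from_quat(s["orientation"]); print("t",round(s["time_s"],2),"pos",s["ee_pos"].round(4),"F",s["contact_force"].round(2),"M",s["wrist_torque"].round(2),"open",round(s["opening"],3),"yaw",round(np.degrees(np.arctan2(*A.as_matrix()[[1,0],0])),2),"q7",s["joints"].round(2)[-1])
    for x,y,z,w in targets:
        B=R.from_euler("z",w,degrees=True)*R.from_quat([1,0,0,0])
        print((A.inv().apply(np.array([x,y,z])-s["ee_pos"])/.25).round(3).tolist(),((A.inv()*B).as_rotvec()/np.pi).round(4).tolist())
E
python3 -c "
from h import *
plan((.303,-.659,.33,24.7),(.41,-.40,.33,4))"
```

```text
t 1.2 pos [ 0.3028 -0.6588  0.1952] F [-0.68  0.   -0.66] M [ 0.01 -0.07 -0.02] open 1.001 yaw 24.69 q7 -0.08
[0.0, 0.001, -0.539] [0.0, 0.0, -0.0001]
[0.822, -0.761, -0.539] [0.0, 0.0, 0.1149]
```

>>> {"api": "apply_moves", "payload": {
  "motion": [
    [[0,0,-0.2],[0,0,0],1],
    [[0.1,-0.09,-0.38],[0,0,0.02],1],
    [[0.24,-0.22,-0.5],[0,0,0.04],1],
    [[0.38,-0.35,-0.54],[0,0,0.06],1],
    [[0.52,-0.48,-0.54],[0,0,0.08],1],
    [[0.66,-0.61,-0.54],[0,0,0.1],1],
    [[0.78,-0.72,-0.54],[0,0,0.115],1],
    [[0.82,-0.76,-0.54],[0,0,0.115],1]
  ]
}}

```text
time_s: 2.2
ee_pos: [0.411, -0.398, 0.3305]
orientation: [0.999, 0.036, 0.0, -0.0]
contact_force: [-0.2, -0.2, -0.2]
opening: 1.0
```

```bash
python3 -c "
from h import *
plan((.51,-.16,.34,4),(.58,.08,.34,4))"
```

```text
t 2.2 pos [ 0.411  -0.398   0.3305] F [-0.24 -0.2  -0.16] M [-0.04 -0.03 -0.02] open 1.0 yaw 4.17 q7 -0.82
[0.464, -0.921, -0.037] [-0.0001, -0.0002, 0.001]
[0.813, -1.858, -0.037] [-0.0001, -0.0002, 0.001]
```

>>> {"api": "apply_moves", "payload": {
  "motion": [
    [[0.06,-0.12,-0.02],[0,0,0],1],
    [[0.12,-0.24,-0.04],[0,0,0],1],
    [[0.18,-0.36,-0.04],[0,0,0],1],
    [[0.24,-0.48,-0.04],[0,0,0],1],
    [[0.3,-0.6,-0.04],[0,0,0],1],
    [[0.36,-0.72,-0.04],[0,0,0],1],
    [[0.43,-0.84,-0.04],[0,0,0],1],
    [[0.48,-0.96,-0.04],[0,0,0],1]
  ]
}}

```text
time_s: 3.2
ee_pos: [0.5138, -0.15, 0.3407]
orientation: [0.999, 0.036, 0.001, 0.0]
contact_force: [-0.5, 0.2, 0.7]
opening: 0.997
```

```bash
python3 -c "
from h import *
plan((.58,.08,.34,4))"
```

```text
t 3.2 pos [ 0.5138 -0.15    0.3407] F [-0.51  0.16  0.68] M [-0.   -0.04 -0.01] open 0.997 yaw 4.15 q7 -1.35
[0.331, -0.898, 0.003] [0.0001, -0.0003, 0.0008]
```

>>> {"api": "apply_moves", "payload": {
  "motion": [
    [[0.04,-0.11,0],[0,0,0],1],
    [[0.08,-0.22,0],[0,0,0],1],
    [[0.12,-0.34,0],[0,0,0],1],
    [[0.17,-0.46,0],[0,0,0],1],
    [[0.21,-0.58,0],[0,0,0],1],
    [[0.25,-0.7,0],[0,0,0],1],
    [[0.3,-0.82,0],[0,0,0],1],
    [[0.33,-0.9,0],[0,0,0],1]
  ]
}}

```text
time_s: 4.2
ee_pos: [0.5804, 0.081, 0.3406]
orientation: [0.999, 0.036, 0.001, 0.0]
contact_force: [-0.1, -0.4, -0.2]
opening: 0.998
```

```bash
python3 -c "
from h import *
plan((.614,.167,.30,4),(.614,.167,.223,4))"
```

```text
t 4.2 pos [0.5804 0.081  0.3406] F [-0.12 -0.38 -0.19] M [-0.04 -0.05  0.  ] open 0.998 yaw 4.17 q7 -1.81
[0.159, -0.333, 0.163] [0.0001, -0.0003, 0.001]
[0.158, -0.333, 0.471] [0.0001, -0.0003, 0.001]
```

>>> {"api": "apply_moves", "payload": {
  "motion": [
    [[0.05,-0.11,0],[0,0,0],1],
    [[0.11,-0.22,0.02],[0,0,0],1],
    [[0.16,-0.33,0.04],[0,0,0],1],
    [[0.16,-0.33,0.12],[0,0,0],1],
    [[0.16,-0.33,0.22],[0,0,0],1],
    [[0.16,-0.33,0.32],[0,0,0],1],
    [[0.16,-0.33,0.42],[0,0,0],1],
    [[0.16,-0.33,0.47],[0,0,0],1]
  ]
}}

```text
time_s: 5.2
ee_pos: [0.6143, 0.1651, 0.2218]
orientation: [0.999, 0.036, -0.0, 0.001]
contact_force: [0.5, 0.5, 0.8]
opening: 1.001
```

```bash
python3 -c "
from h import *
plan((.614,.167,.223,4))
p=r.capture('scene');q=r.capture('top')
c=lambda p,x,y:cv2.resize(p['color'][y-40:y+40,x-53:x+53][...,::-1],(400,300),interpolation=cv2.INTER_CUBIC)
cv2.imwrite('pics/m3.png',np.hstack([c(p,283,265),c(q,312,190)]))"
```

```text
t 5.2 pos [0.6143 0.1651 0.2218] F [0.51 0.52 0.79] M [ 0.01  0.04 -0.  ] open 1.001 yaw 4.13 q7 -1.97
[-0.001, -0.008, -0.005] [0.0004, 0.0001, 0.0007]
```

View pics/m3.png

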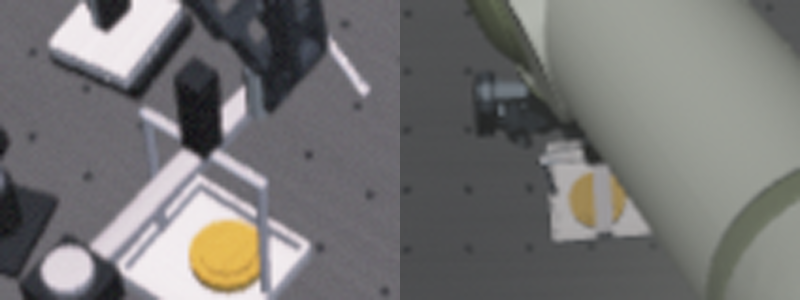

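```bash
python3 -c "
from h import *
p=r.capture('scene')
for y in (.165-.045,.165,.165+.045):
  for z in (.222,.242,.263): u=proj(p,(.614,y,z)); print(y,z,u.round(1),((u-[230,225])*3.77).round())"
```

```text
0.12000000000000001 0.222 [264.9 245.7] [132.  78.]
0.12000000000000001 0.242 [263.8 239.2] [127.  54.]
0.12000000000000001 0.263 [262.5 232.2] [123.  27.]
0.165 0.222 [282.4 257.4] [198. 122.]
0.165 0.242 [281.6 251.1] [195.  98.]
0.165 0.263 [280.7 244.1] [191.  72.]
0.21000000000000002 0.222 [300.7 269.7] [267. 168.]
0.21000000000000002 0.242 [300.3 263.4] [265. 145.]
0.21000000000000002 0.263 [299.7 256.5] [263. 119.]
```

The crop shows the open fingertips at about crop (270,105) and (110,25). They straddle the post but look higher than computed. I'll check with an overlay.

```bash
python3 -c "
from h import *
p=r.capture('scene')
k=6;o=np.array([225,190])
im=cv2.resize(p['color'][190:285,225:350][...,::-1],None,fx=k,fy=k,interpolation=cv2.INTER_CUBIC)
for y in (.165-.0425,.165+.0425):
  for x in (.603,.625):
    a=[tuple(int(v) for v in (proj(p,(x,y,z))-o)*k) for z in (.235,.27)]
    cv2.line(im,a[0],a[1],(0,255,0),1)
for z in (.222,.242,.263): cv2.circle(im,tuple(int(v) for v in (proj(p,(.6143,.1651,z))-o)*k),3,(0,0,255),-1)
cv2.imwrite('pics/m4.png',im)"
```

```text
(no output)
```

View pics/m4.png

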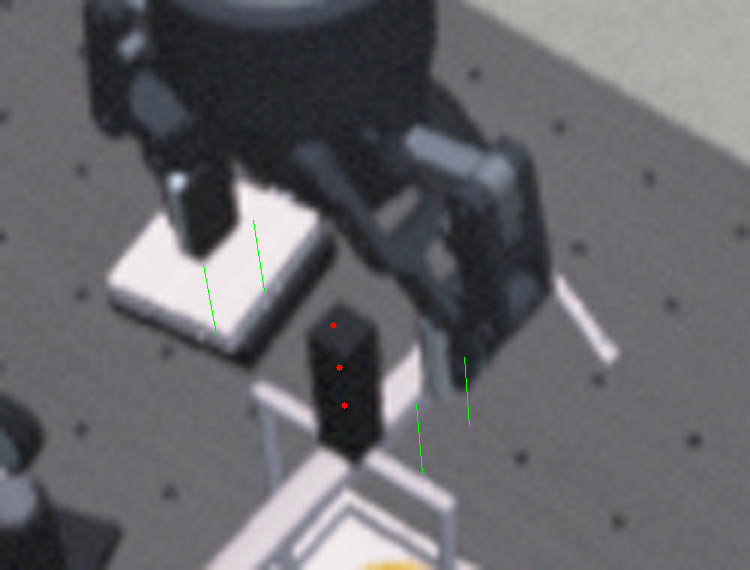

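```bash
python3 -c "
from h import *
p=r.capture('scene')
im=cv2.imread('pics/scene0.png');k=8;o=np.array([90,0])
im=cv2.resize(im[0:60,90:180],None,fx=k,fy=k,interpolation=cv2.INTER_CUBIC)
t=np.radians(24.69);X=np.array([np.cos(t),np.sin(t),0]);Y=np.array([np.sin(t),-np.cos(t),0]);c=np.array([.30275,-.65878,.1952])
for s in(-1,1):
  for e in (-1,1):
    a=[tuple(int(v) for v in (proj(p,c+s*.0425*Y+e*.011*X+[0,0,h])-o)*k) for h in (.013,.048)]
    cv2.line(im,a[0],a[1],(0,255,0),1); print(s,e,a)
cv2.imwrite('pics/m5.png',im)"
```

```text
-1 -1 [(554, 430), (526, 340)]
-1 1 [(527, 461), (498, 370)]
1 -1 [(347, 404), (315, 313)]
1 1 [(317, 434), (285, 343)]
```

View pics/m5.png

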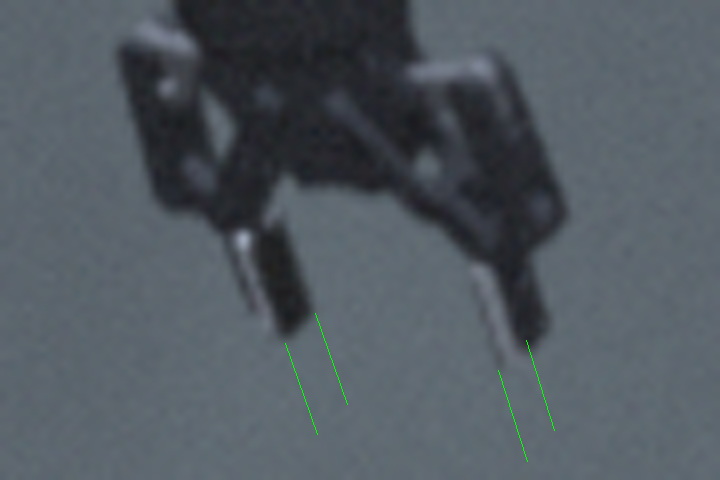

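```bash
python3 -c "
from h import *
from scipy.optimize import least_squares
p=r.capture('scene')
obs=[]
def add(c,yaw,k,o,pts):
    t=np.radians(yaw);X=np.array([np.cos(t),np.sin(t),0]);Y=np.array([np.sin(t),-np.cos(t),0])
    for s,e,u,v in pts: obs.append((c,X,Y,s,e,np.array([u,v])/k+o))
add(np.array([.30275,-.65878,.1952]),24.69,8,[90,0],[(-1,-1,545,337),(-1,1,505,367),(1,-1,310,315),(1,1,275,335)])
add(np.array([.6143,.1651,.2218]),4.13,6,[225,190],[(-1,-1,470,390),(-1,1,440,398),(1,-1,238,235),(1,1,200,262)])
def f(a,fr): 
    R=[]
    for c,X,Y,s,e,u in obs:
        d=a[0]*X+a[1]*Y if fr else np.array([a[0],a[1],0])
        R+=list(proj(p,c+s*a[3]*Y+e*.011*X+d+[0,0,a[2]])-u)
    return R
for fr in(0,1):
    s=least_squares(f,[0,0,.01,.043],args=(fr,)); print(fr,s.x.round(4),np.sqrt(np.mean(s.fun**2)).round(2))
"
```

```text
0 [0.0025 0.0041 0.0505 0.0456] 1.62
1 [ 0.004  -0.0043  0.0516  0.0455] 1.6
```

>>> {"api": "apply_moves", "payload": {
  "motion": [
    [[0,0,0.02],[0,0,0],1],
    [[0,0,0.04],[0,0,0],1],
    [[0,0,0.06],[0,0,0],1],
    [[0,0,0.08],[0,0,0],1],
    [[0,0,0.1],[0,0,0],1],
    [[0,0,0.11],[0,0,0],1],
    [[0,0,0.12],[0,0,0],1],
    [[0,0,0.12],[0,0,0],1]
  ]
}}

```text
time_s: 6.5
ee_pos: [0.6152, 0.1663, 0.1941]
orientation: [0.999, 0.036, 0.001, -0.0]
contact_force: [-0.4, -0.0, 0.3]
opening: 1.002
```

```bash
python3 -c "
from h import *
plan((.614,.167,.187,4))
p=r.capture('scene');save(p,'m6.png',(225,190,350,285),6)"
```

```text
t 6.5 pos [0.6152 0.1663 0.1941] F [-0.44 -0.03  0.29] M [0.   0.04 0.02] open 1.002 yaw 4.16 q7 -1.98
[-0.004, -0.003, 0.028] [-0.0, -0.0008, 0.0009]
```

View pics/m6.png

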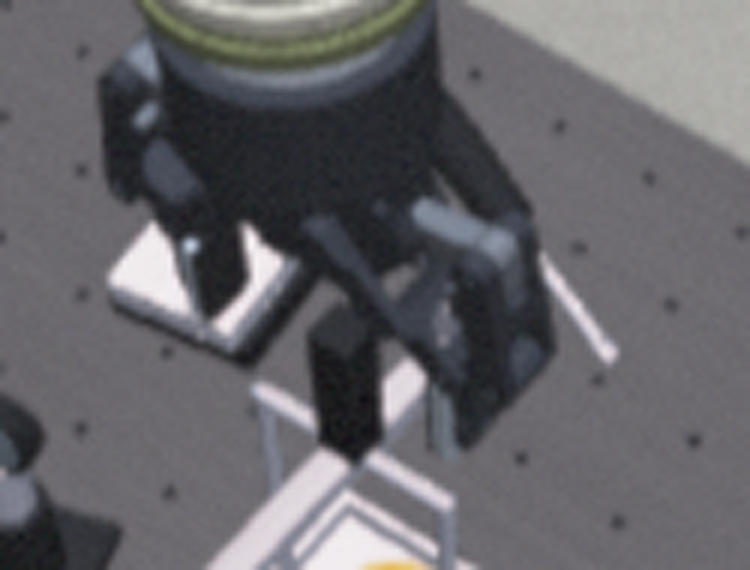

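The pads now sit at the right height: tips at about (457,452) and (222,315), which is z≈0.237. The reported TCP z therefore reads about 30 mm low against the cameras. Closing the gripper.

>>> {"api": "apply_moves", "payload": {
  "motion": [
    [[0,0,0],[0,0,0],0.6],
    [[0,0,0],[0,0,0],0.4],
    [[0,0,0],[0,0,0],0.25],
    [[0,0,0],[0,0,0],0.15],
    [[0,0,0],[0,0,0],0.08],
    [[0,0,0],[0,0,0],0],
    [[0,0,0],[0,0,0],0],
    [[0,0,0],[0,0,0],0]
  ],
  "squeeze": 60
}}

```text
time_s: 7.55
ee_pos: [0.6154, 0.1661, 0.1944]
orientation: [0.999, 0.036, 0.002, -0.0]
contact_force: [-0.9, -0.5, 4.2]
opening: 0.175
```

```bash
python3 -c "
from h import *
plan((.614,.167,.187,4))
p=r.capture('scene');save(p,'m7.png',(225,190,350,285),6)"
```

```text
t 7.55 pos [0.6154 0.1661 0.1944] F [-0.93 -0.52  4.22] M [-0.35  0.1  -0.02] open 0.175 yaw 4.16 q7 -1.98
[-0.005, -0.004, 0.03] [0.0, -0.001, 0.0009]
```

View pics/m7.png

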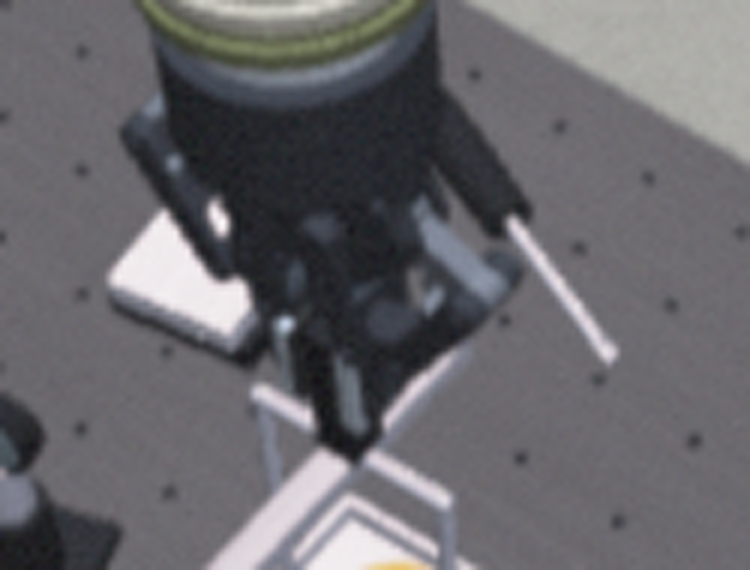

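>>> {"api": "apply_moves", "payload": {
  "motion": [
    [[0,0,-0.01],[0,0,0],0],
    [[0,0,-0.03],[0,0,0],0],
    [[0,0,-0.06],[0,0,0],0],
    [[0,0,-0.09],[0,0,0],0],
    [[0,0,-0.12],[0,0,0],0],
    [[0,0,-0.15],[0,0,0],0],
    [[0,0,-0.17],[0,0,0],0],
    [[0,0,-0.18],[0,0,0],0]
  ],
  "squeeze": 90
}}

```text
time_s: 8.6
ee_pos: [0.6153, 0.1662, 0.2398]
orientation: [0.999, 0.036, 0.002, -0.0]
contact_force: [0.1, -0.2, -5.1]
opening: 0.175
```

```bash
python3 -c "
from h import *
plan((.525,.162,.24,4.16))
p=r.capture('scene')
im=p['color'][190:320,190:360][...,::-1];cv2.imwrite('pics/m8.png',cv2.resize(im,None,fx=4,fy=4,interpolation=cv2.INTER_CUBIC))
q=r.capture('top');print([(d['uv'],d['conf'],atz(q,d['uv'],.07)) for d in r.recognise(q,'lens_mount')][:2])"
```

```text
t 8.6 pos [0.6153 0.1662 0.2398] F [ 0.13 -0.19 -5.12] M [-0.01 -0.06  0.03] open 0.175 yaw 4.16 q7 -1.97
[-0.361, -0.009, -0.002] [-0.0, -0.0011, -0.0]
[([305.6, 201.6], 0.18, array([0.61514542, 0.18558128, 0.07      ]))]
```

View pics/m8.png

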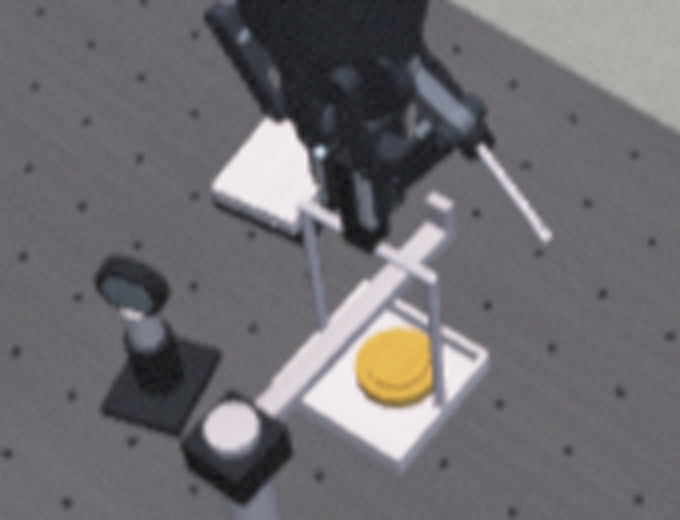

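The carrier is lifted level, with the disc in the tray and the bar above the lip. Moving out past the free end.

>>> {"api": "apply_moves", "payload": {
  "motion": [
    [[-0.02,0,-0.01],[0,0,0],0],
    [[-0.06,0,-0.02],[0,0,0],0],
    [[-0.12,0,-0.03],[0,0,0],0],
    [[-0.18,0,-0.03],[0,0,0],0],
    [[-0.24,0,-0.03],[0,0,0],0],
    [[-0.3,0,-0.03],[0,0,0],0],
    [[-0.35,-0.01,-0.03],[0,0,0],0],
    [[-0.37,-0.01,-0.03],[0,0,0],0]
  ]
}}

```text
time_s: 9.75
ee_pos: [0.5219, 0.1622, 0.2468]
orientation: [0.999, 0.037, 0.002, -0.0]
contact_force: [-0.2, 0.7, -4.2]
opening: 0.173
```

```bash
python3 -c "
from h import *
plan((.5,-.07,.30,4.16),(.507,-.255,.30,12.7))"
```

```text
t 9.75 pos [0.5219 0.1622 0.2468] F [-0.19  0.74 -4.24] M [-0.01 -0.02 -0.02] open 0.173 yaw 4.2 q7 -2.02
[-0.155, 0.92, -0.213] [-0.0, -0.001, 0.0002]
[-0.181, 1.66, -0.214] [0.0, -0.001, -0.0472]
```

>>> {"api": "apply_moves", "payload": {
  "motion": [
    [[-0.02,0.03,-0.08],[0,0,0],0],
    [[-0.05,0.1,-0.16],[0,0,0],0],
    [[-0.08,0.22,-0.21],[0,0,0],0],
    [[-0.11,0.36,-0.21],[0,0,0],0],
    [[-0.13,0.5,-0.21],[0,0,0],0],
    [[-0.15,0.64,-0.21],[0,0,0],0],
    [[-0.16,0.74,-0.21],[0,0,0],0],
    [[-0.16,0.8,-0.21],[0,0,0],0]
  ]
}}

```text
time_s: 10.75
ee_pos: [0.4965, -0.0415, 0.2992]
orientation: [0.999, 0.036, 0.002, 0.0]
contact_force: [0.5, 0.0, -3.8]
opening: 0.176
```

```bash
python3 -c "
from h import *
plan((.508,-.253,.30,12.7))"
```

```text
t 10.75 pos [ 0.4965 -0.0415  0.2992] F [ 0.45  0.01 -3.82] M [ 0.08 -0.   -0.01] open 0.176 yaw 4.11 q7 -1.58
[-0.015, 0.847, -0.003] [0.0001, -0.0011, -0.0477]
```

>>> {"api": "apply_moves", "payload": {
  "motion": [
    [[0,0.04,0.02],[0,0,-0.005],0],
    [[0,0.14,0.06],[0,0,-0.01],0],
    [[-0.02,0.27,0.12],[0,0,-0.02],0],
    [[-0.03,0.41,0.18],[0,0,-0.03],0],
    [[-0.03,0.55,0.23],[0,0,-0.04],0],
    [[-0.03,0.69,0.24],[0,0,-0.048],0],
    [[-0.03,0.8,0.24],[0,0,-0.048],0],
    [[-0.03,0.85,0.24],[0,0,-0.048],0]
  ]
}}

```text
time_s: 11.75
ee_pos: [0.5047, -0.255, 0.2386]
orientation: [0.994, 0.111, 0.002, 0.0]
contact_force: [-1.4, 0.1, -3.1]
opening: 0.172
```

```bash
python3 -c "
from h import *
plan((.57,-.238,.235,12.7),(.625,-.226,.235,12.7))
p=r.capture('scene');save(p,'m9.png',(100,120,230,220),6)"
```

```text
t 11.75 pos [ 0.5047 -0.255   0.2386] F [-1.44  0.1  -3.07] M [ 0.01 -0.03 -0.02] open 0.172 yaw 12.72 q7 -1.03
[0.27, -0.009, 0.015] [0.0001, -0.001, 0.0001]
[0.495, -0.007, 0.016] [0.0001, -0.001, 0.0001]
```

View pics/m9.png

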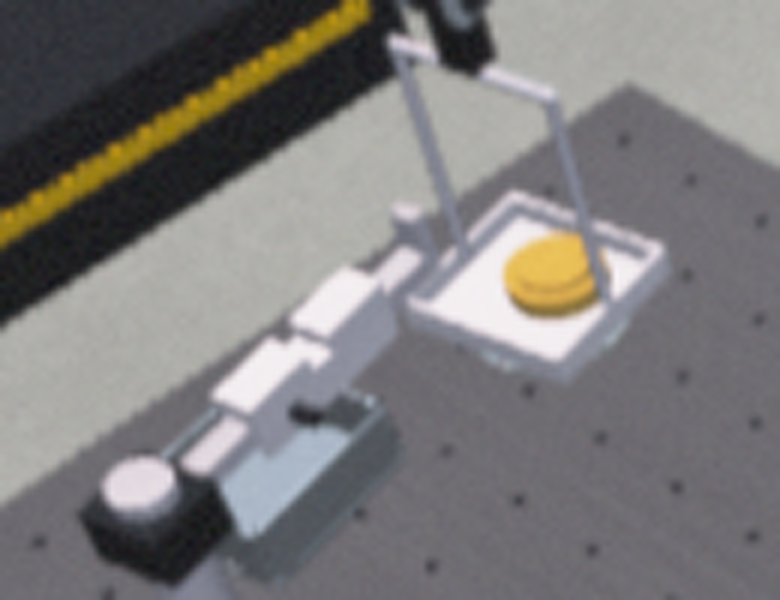

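The carrier is level and held beyond the saddle arm's free end, with the disc in place. The bar ends are at crop (400,42) and (553,97). Moving in along the arm.

>>> {"api": "apply_moves", "payload": {
  "motion": [
    [[0.03,0,0],[0,0,0],0],
    [[0.09,0,0],[0,0,0],0],
    [[0.16,0,0],[0,0,0],0],
    [[0.24,-0.01,0],[0,0,0],0],
    [[0.32,-0.01,0],[0,0,0],0],
    [[0.4,-0.01,0],[0,0,0],0],
    [[0.46,-0.01,0.01],[0,0,0],0],
    [[0.495,-0.01,0.02],[0,0,0],0]
  ]
}}

```text
time_s: 12.8
ee_pos: [0.6257, -0.226, 0.2336]
orientation: [0.994, 0.111, 0.001, 0.0]
contact_force: [0.4, -0.4, -4.1]
opening: 0.169
```

```bash
python3 -c "
from h import *
plan((.625,-.226,.21,12.7))
p=r.capture('scene');save(p,'m10.png',(110,140,190,200),9)
print(proj(p,(.6233,-.2254,.202))-[110,140])"
```

```text
t 12.8 pos [ 0.6257 -0.226   0.2336] F [ 0.36 -0.43 -4.08] M [-0.   -0.02  0.04] open 0.169 yaw 12.7 q7 -1.14
[-0.003, -0.001, 0.094] [0.0003, -0.0009, 0.0]
[40.41481924 38.33129283]
```

View pics/m10.png

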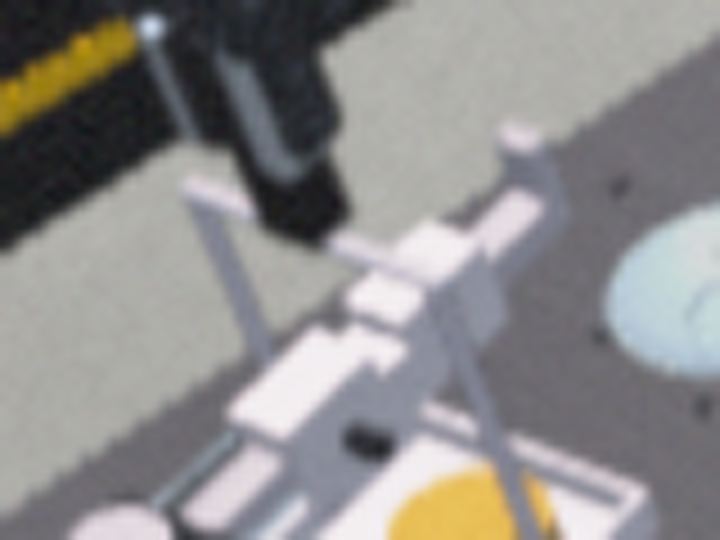

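```bash
python3 -c "
from h import *
p=r.capture('scene')
a=atz(p,(110+188/9,140+190/9),.2392);b=atz(p,(110+425/9,140+275/9),.2392)
print(a,b,(a+b)/2,np.degrees(np.arctan2(-(b-a)[0],(b-a)[1])))
for uv in((365,335),(372,340),(360,330)): print(atz(p,(110+uv[0]/9,140+uv[1]/9),.207))
for uv in((340,325),(330,330),(350,305),(370,320)): print(uv,atz(p,(110+uv[0]/9,140+uv[1]/9),.207))"
```

```text
[ 0.63297413 -0.26329665  0.2392    ] [ 0.61640536 -0.1929452   0.2392    ] [ 0.62468975 -0.22812092  0.2392    ] 13.252467057228904
[ 0.6232027  -0.22261286  0.207     ]
[ 0.62325611 -0.21979471  0.207     ]
[ 0.62284092 -0.22504282  0.207     ]
(340, 325) [ 0.62479282 -0.23044151  0.207     ]
(330, 330) [ 0.62746497 -0.23096262  0.207     ]
(350, 305) [ 0.61869505 -0.23429866  0.207     ]
(370, 320) [ 0.61902589 -0.22596419  0.207     ]
```

>>> {"api": "apply_moves", "payload": {
  "motion": [
    [[-0.006,0,0.02],[0,0,0],0],
    [[-0.006,0,0.045],[0,0,0],0],
    [[-0.006,0,0.07],[0,0,0],0],
    [[-0.006,0,0.09],[0,0,0],0],
    [[-0.006,0,0.105],[0,0,0],0],
    [[-0.006,0,0.115],[0,0,0],0],
    [[-0.006,0,0.125],[0,0,0],0],
    [[-0.006,0,0.132],[0,0,0],0]
  ]
}}

```text
time_s: 13.9
ee_pos: [0.624, -0.2263, 0.2003]
orientation: [0.994, 0.111, 0.001, 0.0]
contact_force: [0.6, 1.0, -2.7]
opening: 0.174
```

```bash
python3 -c "
from h import *
plan((.624,-.226,.1964,12.7))"
```

```text
t 13.9 pos [ 0.624  -0.2263  0.2003] F [ 0.64  1.   -2.65] M [ 0.04 -0.01  0.03] open 0.174 yaw 12.72 q7 -1.14
[0.0, -0.001, 0.016] [0.0002, -0.0008, 0.0001]
```

>>> {"api": "apply_moves", "payload": {
  "motion": [
    [[0,0,0.004],[0,0,0],0],
    [[0,0,0.008],[0,0,0],0],
    [[0,0,0.012],[0,0,0],0],
    [[0,0,0.016],[0,0,0],0],
    [[0,0,0.018],[0,0,0],0],
    [[0,0,0.02],[0,0,0],0],
    [[0,0,0.02],[0,0,0],0],
    [[0,0,0.02],[0,0,0],0]
  ]
}}

```text
time_s: 14.9
ee_pos: [0.6244, -0.2264, 0.1985]
orientation: [0.994, 0.111, 0.002, 0.001]
contact_force: [-7.3, 1.8, 19.7]
opening: 0.175
```

```bash
python3 -c "
from h import *
plan((.624,-.226,.1964,12.7))
p=r.capture('scene');save(p,'m11.png',(110,140,190,200),9)"
```

```text
t 14.9 pos [ 0.6244 -0.2264  0.1985] F [-7.32  1.79 19.73] M [ 0.61  1.83 -0.05] open 0.175 yaw 12.7 q7 -1.14
[-0.001, -0.002, 0.008] [0.0006, -0.0015, 0.0]
```

The viewer limit is reached, so I'll go on by force. First I'll relieve the load and feel for the walls.

>>> {"api": "apply_moves", "payload": {
  "motion": [
    [[0,0,-0.004],[0,0,0],0],
    [[0,0,-0.004],[0,0,0],0],
    [[-0.004,0,-0.004],[0,0,0],0],
    [[-0.008,0,-0.004],[0,0,0],0],
    [[-0.008,0,-0.002],[0,0,0],0],
    [[-0.008,0,0],[0,0,0],0],
    [[-0.008,0,0.003],[0,0,0],0],
    [[-0.008,0,0.003],[0,0,0],0]
  ]
}}

```text
time_s: 15.95
ee_pos: [0.6224, -0.2269, 0.1987]
orientation: [0.994, 0.111, 0.003, 0.001]
contact_force: [-3.5, 1.3, 6.3]
opening: 0.168
```

```bash
python3 -c "
from h import *
plan((.624,-.226,.1964,12.7))"
```

```text
t 15.95 pos [ 0.6224 -0.2269  0.1987] F [-3.55  1.29  6.29] M [ 0.26  1.06 -0.01] open 0.168 yaw 12.7 q7 -1.14
[0.007, -0.002, 0.009] [0.0007, -0.0016, -0.0]
```

>>> {"api": "apply_moves", "payload": {
  "motion": [
    [[0,0,-0.003],[0,0,0],0],
    [[-0.004,0,-0.003],[0,0,0],0],
    [[-0.008,0,-0.003],[0,0,0],0],
    [[-0.012,0,-0.003],[0,0,0],0],
    [[-0.016,0,-0.003],[0,0,0],0],
    [[-0.016,0,-0.003],[0,0,0],0],
    [[-0.016,0,-0.003],[0,0,0],0],
    [[-0.016,0,-0.003],[0,0,0],0]
  ]
}}

```text
time_s: 16.95
ee_pos: [0.621, -0.2271, 0.1994]
orientation: [0.994, 0.111, 0.005, 0.001]
contact_force: [8.6, 0.6, -9.0]
opening: 0.17
```

```bash
python3 -c "
from h import *
plan((.624,-.226,.1964,12.7))"
```

```text
t 16.95 pos [ 0.621  -0.2271  0.1994] F [ 8.6   0.59 -9.02] M [ 0.23 -2.08  0.  ] open 0.17 yaw 12.75 q7 -1.14
[0.013, -0.002, 0.012] [0.0009, -0.0029, 0.0003]
```

A firm −x wall is felt (Fx +8.6 N), so the bar is inside the notch. I'll centre it and settle.

>>> {"api": "apply_moves", "payload": {
  "motion": [
    [[0.004,0,0],[0,0,0],0],
    [[0.006,0,0],[0,0,0],0],
    [[0.006,0,0],[0,0,0],0],
    [[0.006,0,0.002],[0,0,0],0],
    [[0.006,0,0.004],[0,0,0],0],
    [[0.006,0,0.006],[0,0,0],0],
    [[0.006,0,0.007],[0,0,0],0],
    [[0.006,0,0.007],[0,0,0],0]
  ]
}}

```text
time_s: 17.95
ee_pos: [0.6223, -0.227, 0.1987]
orientation: [0.994, 0.111, 0.005, 0.001]
contact_force: [-4.1, 0.8, 6.1]
opening: 0.174
```

```bash
python3 -c "
from h import *
plan((.624,-.226,.1964,12.7))
p=r.capture('scene');cv2.imwrite('pics/a.png',p['color'][...,::-1])
g=cv2.cvtColor(p['color'],cv2.COLOR_RGB2GRAY)
for z,n in((.202,'home'),(.210,'flat')):
  for s in(-1,1):
    for d in (.022,.03): print(n,s,d,proj(p,np.array([.6228,-.2262,z])+s*d*np.array([-.22,.9755,0])).round(1))
for c in (138,139,140,141,142,155,156,157,158,159): print(c,g[166:192,c].tolist())"
```

```text
t 17.95 pos [ 0.6223 -0.227   0.1987] F [-4.1   0.81  6.13] M [ 0.13  1.05 -0.03] open 0.174 yaw 12.74 q7 -1.14
[0.007, -0.002, 0.009] [0.0011, -0.003, 0.0002]
home -1 0.022 [142.7 175.1]
home -1 0.03 [139.9 174.1]
home 1 0.022 [158.2 181. ]
home 1 0.03 [161.  182.1]
flat -1 0.022 [141.5 172.5]
flat -1 0.03 [138.7 171.5]
flat 1 0.022 [157.1 178.4]
flat 1 0.03 [160.  179.5]
138 [82, 120, 160, 176, 194, 213, 194, 151, 133, 129, 138, 149, 140, 113, 111, 120, 173, 226, 238, 239, 230, 189, 144, 170, 205, 219]
139 [49, 81, 143, 174, 183, 207, 210, 166, 129, 132, 134, 133, 123, 113, 127, 176, 225, 239, 239, 239, 237, 216, 162, 152, 192, 216]
140 [33, 68, 137, 172, 176, 203, 217, 180, 143, 136, 132, 131, 130, 144, 180, 224, 238, 239, 239, 240, 239, 231, 187, 145, 174, 202]
141 [34, 69, 132, 163, 170, 193, 212, 201, 167, 155, 141, 120, 139, 187, 228, 238, 239, 240, 240, 240, 239, 235, 198, 145, 147, 156]
142 [38, 39, 61, 95, 141, 168, 195, 211, 177, 136, 127, 125, 177, 224, 238, 240, 239, 239, 239, 239, 235, 215, 167, 140, 138, 138]
155 [227, 238, 240, 239, 239, 239, 236, 232, 214, 174, 164, 197, 211, 176, 142, 143, 143, 144, 148, 139, 118, 91, 82, 78, 88, 145]
156 [237, 239, 240, 239, 239, 240, 236, 220, 180, 151, 147, 180, 209, 191, 157, 145, 146, 147, 144, 125, 95, 79, 82, 80, 84, 129]
157 [240, 239, 239, 239, 240, 237, 222, 180, 149, 139, 144, 162, 196, 211, 174, 142, 146, 146, 144, 128, 93, 80, 78, 77, 79, 103]
158 [239, 240, 240, 240, 237, 220, 179, 148, 145, 144, 145, 153, 193, 215, 186, 149, 142, 132, 127, 134, 113, 83, 80, 77, 77, 96]
159 [238, 239, 239, 237, 222, 180, 148, 144, 145, 145, 144, 148, 180, 210, 201, 160, 127, 114, 115, 136, 124, 86, 77, 80, 91, 111]
```

The numbers fit the post's underside (bar axis + 3 mm) resting on the sleeve top. That puts the bar axis about 2 mm above the notch floor, at ≈192 mm, which is inside the 186–193.5 band. Both walls constrain the bar, so I'll release.

>>> {"api": "apply_moves", "payload": {
  "motion": [
    [[-0.001,0,-0.003],[0,0,0],0.17],
    [[-0.001,0,-0.003],[0,0,0],0.2],
    [[-0.001,0,-0.003],[0,0,0],0.3],
    [[-0.001,0,-0.003],[0,0,0],0.45],
    [[-0.001,0,-0.003],[0,0,0],0.6],
    [[-0.001,0,-0.003],[0,0,0],0.7],
    [[-0.001,0,-0.003],[0,0,0],0.7],
    [[-0.001,0,-0.003],[0,0,0],0.7]
  ],
  "squeeze": 20
}}

```text
time_s: 19.0
ee_pos: [0.6221, -0.227, 0.1995]
orientation: [0.994, 0.111, 0.005, 0.001]
contact_force: [0.2, -0.1, 0.7]
opening: 0.704
```

```bash
python3 -c "
from h import *
plan((.624,-.226,.1964,12.7))
p=r.capture('scene');cv2.imwrite('pics/b.png',p['color'][...,::-1])
g=cv2.cvtColor(p['color'],cv2.COLOR_RGB2GRAY)
for c in (138,139,140,141,157,158,159): print(c,g[166:185,c].tolist())"
```

```text
t 19.0 pos [ 0.6221 -0.227   0.1995] F [ 0.15 -0.07  0.68] M [ 0.02  0.02 -0.03] open 0.704 yaw 12.74 q7 -1.14
[0.008, -0.002, 0.012] [0.0011, -0.003, 0.0002]
138 [175, 176, 176, 177, 199, 214, 196, 156, 135, 138, 141, 152, 141, 117, 110, 126, 177, 227, 239]
139 [173, 174, 177, 178, 182, 207, 213, 172, 134, 133, 132, 131, 119, 111, 125, 174, 225, 238, 239]
140 [141, 163, 171, 173, 178, 209, 219, 182, 142, 134, 130, 129, 131, 143, 180, 225, 238, 239, 239]
141 [62, 97, 140, 162, 164, 193, 212, 201, 163, 138, 127, 121, 140, 187, 227, 239, 239, 239, 239]
157 [40, 39, 46, 80, 168, 219, 218, 180, 151, 142, 147, 172, 204, 207, 168, 139, 146, 144, 144]
158 [48, 49, 82, 154, 216, 218, 179, 150, 143, 143, 147, 147, 192, 214, 182, 143, 142, 131, 124]
159 [60, 76, 154, 215, 217, 180, 151, 144, 142, 145, 143, 150, 179, 210, 195, 153, 124, 116, 115]
```

>>> {"api": "apply_moves", "payload": {
  "motion": [
    [[0,0,-0.02],[0,0,0],0.75],
    [[0,0,-0.06],[0,0,0],0.75],
    [[0,0,-0.12],[0,0,0],0.75],
    [[0,0,-0.2],[0,0,0],0.75],
    [[0,0,-0.3],[0,0,0],0.75],
    [[0,0,-0.4],[0,0,0],0.75],
    [[0,0,-0.48],[0,0,0],0.75],
    [[0,0,-0.5],[0,0,0],0.75]
  ]
}}

```text
time_s: 20.05
ee_pos: [0.6214, -0.2271, 0.3269]
orientation: [0.994, 0.111, 0.006, 0.002]
contact_force: [0.5, -0.3, -0.3]
opening: 0.751
```

```bash
python3 -c "
from h import *
plan()
p=r.capture('scene');q=r.capture('top')
g=cv2.cvtColor(p['color'],cv2.COLOR_RGB2GRAY)
for c in (138,140,157,159): print(c,g[166:182,c].tolist())
for x,n in((p,'scene'),(q,'top')):
  for k in('sample','grip','lens_mount','mirror_mount','carrier'): print(n,k,[(np.round(d['uv'],1).tolist(),round(d['conf'],2)) for d in r.recognise(x,k)][:3])
h=cv2.cvtColor(p['color'],cv2.COLOR_RGB2HSV)
def blob(m):
    k,l,s,c=cv2.connectedComponentsWithStats(m.astype('uint8')); return [(s[i].tolist(),c[i].round(1).tolist()) for i in range(1,k) if s[i][4]>25]
print('dark post',blob((g[140:180,130:160]<60)))
print('brass',blob(((h[...,0]>12)&(h[...,0]<26)&(h[...,1]>150)&(h[...,2]>120))[150:240,120:230]))
print('pred post',[proj(p,(.6228,-.2262,z)) for z in (.204,.267,.210,.273)],'tray',proj(p,(.6228,-.2262,.085)))"
```

```text
t 20.05 pos [ 0.6214 -0.2271  0.3269] F [ 0.5  -0.33 -0.3 ] M [0.04 0.04 0.01] open 0.751 yaw 12.74 q7 -1.12
138 [178, 177, 175, 179, 198, 213, 198, 154, 136, 138, 141, 153, 139, 116, 109, 124]
140 [141, 163, 173, 173, 180, 210, 218, 183, 144, 134, 130, 131, 130, 139, 177, 225]
157 [239, 239, 240, 239, 239, 237, 220, 181, 151, 143, 146, 174, 206, 208, 169, 138]
159 [238, 240, 239, 237, 222, 183, 149, 144, 145, 145, 144, 148, 181, 212, 198, 150]
scene sample [([168.6, 207.5], 0.76), ([413.3, 230.8], 0.67)]
scene grip [([519.2, 313.5], 0.8), ([157.9, 202.7], 0.57)]
scene lens_mount [([226.8, 281.0], 0.9)]
scene mirror_mount [([354.1, 368.2], 0.74)]
scene carrier [([156.4, 204.2], 0.77), ([518.3, 315.4], 0.76), ([225.1, 280.1], 0.51)]
top sample [([283.8, 332.7], 0.61), ([442.2, 173.7], 0.46), ([445.2, 201.0], 0.44)]
top grip [([445.6, 188.5], 0.92), ([179.0, 305.4], 0.88), ([314.8, 173.9], 0.33)]
top lens_mount [([360.1, 192.6], 0.7), ([446.7, 189.4], 0.63)]
top mirror_mount [([247.2, 197.7], 0.61), ([361.2, 194.1], 0.33)]
top carrier [([448.6, 190.3], 0.98), ([175.9, 306.7], 0.84)]
dark post [([0, 0, 23, 15, 166], [7.6, 4.7]), ([8, 14, 16, 23, 191], [15.5, 25.1])]
brass [([40, 52, 13, 13, 123], [45.9, 58.2])]
pred post [array([150.09759739, 177.40862095]), array([141.0890323 , 155.95858822]), array([149.27769329, 175.45637111]), array([140.18263303, 153.80038723])] tray [164.91750987 212.69588423]
```

```bash
python3 -c "
from h import *
p=r.capture('scene');a=cv2.cvtColor(cv2.imread('pics/scene0.png'),cv2.COLOR_BGR2GRAY);b=cv2.cvtColor(p['color'],cv2.COLOR_RGB2GRAY)
def off(g,c,yaw,z):
    t=np.radians(yaw);Y=np.array([-np.sin(t),np.cos(t),0]);o=[]
    for s in (-.03,-.026,-.022,.022,.026,.03):
        u=proj(p,np.array([*c,z])+s*Y);k=int(round(u[0]));j=int(round(u[1]));w=g[j-4:j+4,k].astype(float);m=j-4+w.argmax();v=g[m-1:m+2,k].astype(float)
        o.append(round(m+(v[2]-v[0])/(2*(2*v[1]-v[0]-v[2])+1e-9)-u[1]-(k-u[0])*.38,2))
    return o
print('hang .200',off(a,(.6153,.1662),4.2,.200))
for z in(.202,.204,.207,.210): print(z,off(b,(.6223,-.2269),12.9,z))"
```

```text
hang .200 [np.float64(-1.51), np.float64(-1.6), np.float64(-1.5), np.float64(-0.77), np.float64(-0.91), np.float64(-0.8)]
0.202 [np.float64(-2.23), np.float64(-2.17), np.float64(3.74), np.float64(-1.73), np.float64(-1.75), np.float64(-1.96)]
0.204 [np.float64(-1.69), np.float64(-1.63), np.float64(-1.38), np.float64(-1.18), np.float64(-1.3), np.float64(-1.41)]
0.207 [np.float64(-0.63), np.float64(-0.81), np.float64(-0.57), np.float64(-0.36), np.float64(-0.47), np.float64(-0.37)]
0.21 [np.float64(0.19), np.float64(-0.05), np.float64(0.02), np.float64(0.48), np.float64(0.36), np.float64(0.46)]
```

The bar's image offset matches the one from the known hang at z ≈ 0.2045. That is the post-on-sleeve seat at about 192 mm and not the flat top at 198 mm. Handing in.

```bash
python3 -c "
from h import *
print(r.close_job())"
```

```text
the job is handed in; nothing more can be done
None
```

I lifted the carrier over the plain arm's free end, carried it across level, and hung it on the saddle stand with its cross-bar in the notch. I then released it, backed the gripper off about 125 mm and handed the job in at about 20 s of the 58 s. No verdict was reported.

**What the last checks showed**
- **In the notch:** I felt a firm side wall toward −x and a weaker push back from the +x side. The bar stopped about 6 mm below where it would rest on the sleeve's flat top.
- **Bar height:** arm readings and images both put the bar axis at about 192 mm above the stand's origin (allowed 186 to 193.5). That is about 2 mm above full home. The likely reason is the grip post's underside resting on the sleeve, which I worked out from the given dimensions.
- **After release:** the carrier stayed still for the second or so I watched. The brass disc was detected at the tray's position, and the lens and mirror mounts were found within a few pixels of where they started.

**What failed or disagreed**
- The reported tool height read about 30 mm low against the images. I set the grasp height from the pictures and measured heights relative to the known starting hang.
- The 12-picture viewing limit ran out before I could look at the final seat, so that part was checked only by force and pixel measurements.
- The highest deliberate press on the sleeve was about 24 N, just under the 25 N it is said to hold.

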